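# Seat a lath in the drilling jig and flip the toggle clamp shut

### The job

Get the lath ready for drilling: with a fingertip, gently push it back flush against the jig's fence and along the fence until its end is flush against the end stop, then flip the clamp's red handle fully over, by pushing on it, so that the clamp locks with its rubber foot pressing the lath down. Only push: lift and squeeze nothing, and leave the glue bottle, the screw tin, the offcut and the drill where they are.

Things in the scene. Friction and masses are not known exactly. Their poses are not given: they have to be found in the camera images.
- jig: Dark plywood jig board fixed on the bench, 245 (own x -130 to +115) by 620 (y) by 18 mm thick; origin on the bench, midway along y. Own x points away from the robot, own y to the left along the fence. The fence is a fixed batten along y, 18 mm thick, standing 25 mm above the board; its front face, towards the robot, lies at own x = +10 mm. The lath belongs on the board in front of the fence.
- stop: Fixed brown wooden end stop with a black star knob, on the board in front of the fence near its left end; 62 (x) by 40 (y) by 25 mm high, knob to 45 mm. Origin at the foot of the middle of its right-hand (-y) face, which is the stop face; axes as the jig's. Its place along the fence varies.
- lath: Loose pale wooden lath, 45 wide (own x), 300 long (own y), 22 mm thick, about 0.15 kg, lying flat on the board in front of the fence, right of the stop and askew. Origin at the centre of its underside; own y points left. Slides at about 1 N. Seated: back long side (+x) on the fence, left end (+y) on the stop face.
- lath_left_end (a point): Centre of the lath's left end face, the end that goes against the stop.
- lath_right_end (a point): Centre of the lath's right end face, the end to push on.
- lath_back_left (a point): Left end of the lath's back long face (the face that goes against the fence), at half its thickness.
- lath_back_right (a point): Right end of the lath's back long face, at half its thickness.
- clamp: Steel toggle clamp fixed behind the fence on a wooden packing block 72 by 52 by 12 mm; origin under the block's centre, on the board's top; axes as the jig's; place along the fence varies. Open at the start: its 70 mm bar stands nearly upright above the fence, up to 115 mm over the board. The bar only follows the handle; pushing the bar itself cannot lock it.
- clamp_handle (a joint): Turn of the red handle: near 0 = open, leaning 1.11 rad back from upright, away from the robot; 1.12 = dead centre; 1.20 = fully over on its stop, 0.09 rad past upright towards the robot, locked. Closing swings the bar down over the fence. Stiff hinge: stays where it is left; 2 to 8 N at its end moves it.
- handle_pivot (a point): Handle's hinge, axis along the jig's y, 20 mm above the board, 15 mm behind the clamp's origin.
- handle_tip (a point): Free end of the red handle, on its axis, 100 mm from handle_pivot. The red round grip, 18 to 21 mm thick, covers the last 64 mm. Open, the end is about 64 mm above the board; closed, about 120 mm. Push the grip from behind (+x side), up and over towards the robot, round the hinge.
- clamp_foot: Black rubber foot on the bar's end, 19 mm wide and 9 mm high, sprung 2 N/mm. Origin at the centre of its underside. With the clamp fully closed it is squeezed about 2 mm on the middle of the width of a seated lath.
- glue: Loose white glue bottle, 62 mm wide, 190 mm tall, orange cap and yellow label, standing on the bench beyond the jig, to the right; origin at its foot. Leave alone.
- screw_tin: Loose open steel tin of screws, 68 mm wide, 48 mm high, on the board behind the fence, left of the clamp; origin at its foot. Leave alone.
- offcut: Loose short offcut of brown lath, 45 by 150 by 22 mm, lying on the board behind the fence, right of the clamp; origin under its centre. Leave alone.
- drill: Green cordless drill standing on its black battery, 200 mm tall, about 220 mm long, 1.2 kg, on the bench left of the jig; origin under its handle. Leave alone.

How it is judged:
By the outcome, as a careful person would: the job done as asked, in the order asked, and still so for the second after the job is handed in, with the robot touching nothing.
It also fails if it takes over 69 s, if anything falls off the work surface, if the arm or the gripper's body presses on something with over 40 N, if the wrist force passes 120 N, or if a joint passes its speed limit or range.

### The arm

A 6-joint arm with a two-finger parallel gripper is mounted at the origin on the work surface. World frame = base frame: x ahead of the robot, y to its left, z up, the work surface at z = 0. Lengths are in m, angles in rad, forces in N, time in s.
With the tool pointing down it reaches from about 0.325 to 0.85 m from the base axis. Payload 4.4 kg.
Tool frame: the origin (TCP) lies at the very end of the fingers, on their centre line; the grasp point (between the pads) lies 19 mm behind it; z points along the fingers, y is the line along which they close (so a half turn about z gives the same grasp; the last joint's range is limited). The gripper opens to 94 mm and grips with 3 to 60 N. Pads are 16 mm wide; open, the fingers measure 119 mm over their backs; the gripper's body (75 mm by 177 mm) begins 78 mm behind the grasp point.
Start: joints at [1.016, 0.207, 1.542, -0, 1.393, -0.15], TCP at [0.226, 0.529, 0.205] pointing down, gripper open.
Joint ranges: [-2.73, 2.73], [-0.86, 2.22], [0.23, 2.46], [-1.11, 4.25], [0.08, 2.63], [-2.82, 2.82]. Speed limits (rad/s): [2.79, 2.79, 3.14, 3.14, 3.14, 3.14].

### API

Orientations are given as a rotation vector (axis times angle).
In Python, from station import robot gives the robot as it stands. The module is installed in compiled form; this text tells all that it offers. Calls block until the motion is done:
- robot.move_pose(position, orientation): joint-space move of the TCP to a pose.
- robot.line_to(position, frame=None, speed=0.15): straight line of the TCP; frame=None keeps the orientation; speed is the mean speed in m/s.
- robot.movej(angles): joint-space move.
- robot.let_go() and robot.close(effort=None): open the fingers fully, or close them until they stop; effort is the grip in N (None keeps the last).
- robot.hold(seconds).
- robot.solve_ik(position, orientation): joint angles nearest the present ones, or None.
- robot.camera(name): name is "scene" or "top" or "wrist"; returns the picture (480x640x3 uint8, red, green, blue); there is no depth.
- robot.camera_params(name): a dict with "K" (3x3 intrinsics, pixels), "extrinsics" (4x4, takes a point from world to camera coordinates); the wrist camera has in their place "hand_eye" (4x4, takes a point from camera to tool coordinates, whose origin is the TCP and whose axes are the flange's). Camera axes: x right, y down, z forward; pixel columns grow to the right and rows downward; lengths in m; the calibration is good to about 2 mm. A picture is of the moment at which its call begins: read the wrist's pose just before it. camera_params takes no time and is no camera call.
A pose or a line that the arm cannot do raises robot.Unreachable and nothing moves.
- robot.close_job(): hands the job in; it is judged then, once.
Readings, each from a call of its own:
- robot.current_time(): time.
- robot.current_q(): joint angles.
- robot.current_joint_vel(): joint speeds.
- robot.current_tau(): joint torques, N m.
- robot.current_tool_pos(): TCP position.
- robot.current_tool_rot(): TCP orientation.
- robot.current_contact_force(): force on the tool from outside, world axes, zero at the start.
- robot.current_moment(): the same for the moment, N m.
- robot.current_grip_width(): opening from 0.0 (shut) to 1.0 (fully open).
- robot.current_grip_force(): force on a finger pad.
Only numpy, scipy, OpenCV 4.12 (cv2) and the standard library are available. Lean on these libraries where they do the work, as an engineer would, in place of code of your own. Each camera call takes 0.05 s, during which the arm holds its last target. There are 200 camera calls.

## Working session

There is one attempt and no reset: what is moved stays moved. The work goes in short steps, each a Python script; the robot and the scene stay as the last script left them, time stands still between calls to the robot, and variables do not carry over. Pictures are saved under pics/ and viewed, at most 10 in all, crops included, and the job is handed in when it is done.

```bash
mkdir -p pics
python3 - <<'E'
from station import robot
import cv2,numpy as np
for n in("top","scene"):
    cv2.imwrite(f"pics/{n}0.png",robot.camera(n)[:,:,::-1])
    p=robot.camera_params(n);print(n,np.round(p["K"],1).tolist(),np.round(p["extrinsics"],3).tolist())
print(robot.current_time(),robot.current_tool_rot(),robot.camera_params("wrist"))
E
```

```text
top [[602.9, 0.0, 317.2], [0.0, 602.9, 249.3], [0.0, 0.0, 1.0]] [[-0.005, -1.0, -0.007, 0.112], [-0.993, 0.006, -0.114, 0.586], [0.114, 0.006, -0.993, 1.529], [0.0, 0.0, 0.0, 1.0]]
scene [[534.4, 0.0, 328.3], [0.0, 534.4, 241.2], [0.0, 0.0, 1.0]] [[0.749, 0.662, 0.014, -0.499], [0.528, -0.584, -0.617, -0.2], [-0.4, 0.47, -0.787, 1.391], [0.0, 0.0, 0.0, 1.0]]
0.1 [-6.29854388e-01 -3.07709212e+00  3.07107984e-03] {'K': array([[371.09584773,   0.        , 320.98127194],
       [  0.        , 371.09584773, 241.69040328],
       [  0.        ,   0.        ,   1.        ]]), 'hand_eye': array([[-3.76225031e-04, -9.73351392e-01, -2.29318395e-01,
         6.60095893e-02],
       [ 9.99998867e-01, -7.00424198e-04,  1.33235828e-03,
         5.29716889e-04],
       [-1.45747294e-03, -2.29317634e-01,  9.73350553e-01,
        -1.79480932e-01],
       [ 0.00000000e+00,  0.00000000e+00,  0.00000000e+00,
         1.00000000e+00]])}
```

View pics/top0.png

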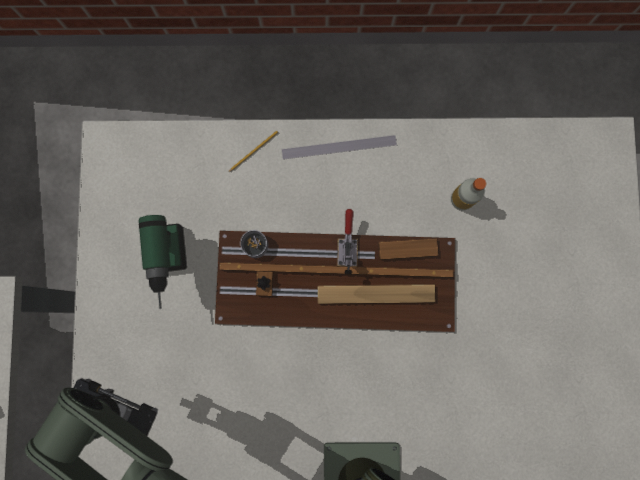

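View pics/scene0.png

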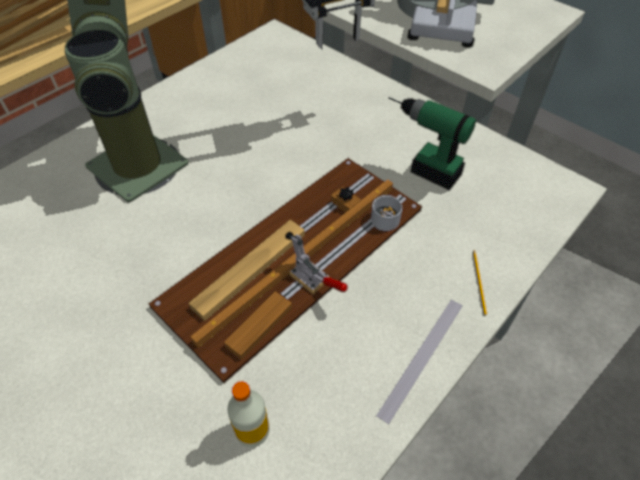

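The top view shows the jig at cols 215–455 and rows 231–332. The lath is at (318–435, 285–304), the stop's right face is near col 272, the clamp is at (347,252) and the handle tip is at (349,211). Next I'll zoom in on this for accuracy.

Run:
```python
import cv2
i=cv2.imread("pics/top0.png")[200:340,205:465]
cv2.imwrite("pics/c1.png",cv2.resize(i,None,fx=3,fy=3,interpolation=cv2.INTER_CUBIC))
```

```text
(no output)
```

View pics/c1.png

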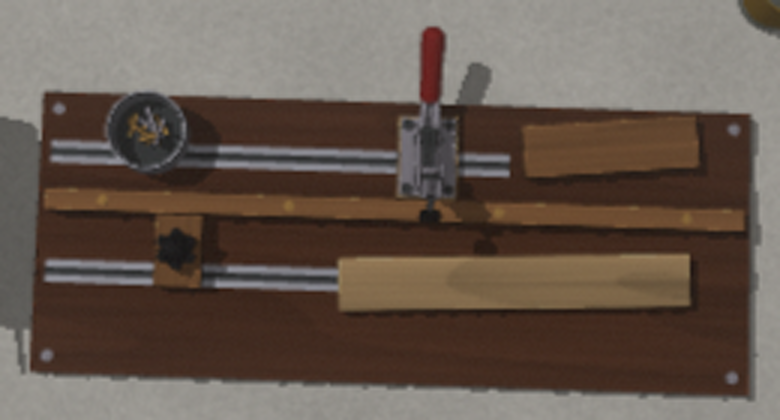

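```bash
cat > h.py <<'E'
from station import robot
import numpy as np
from scipy.spatial.transform import Rotation as R
Y=None
def ray(n,uv,z):
    p=robot.camera_params(n);E=p["extrinsics"];d=E[:3,:3].T@np.linalg.solve(p["K"],[*uv,1]);o=-E[:3,:3].T@E[:3,3]
    return o+d*(z-o[2])/d[2]
def rot(t,yaw=0.):
    """tool z = down, tipped by t so that its body leans away from the robot (t>0); yaw about world z"""
    z=np.array([-np.sin(t),0,-np.cos(t)]);y=np.array([0,1.,0]);x=np.cross(y,z)
    return (R.from_euler('z',yaw)*R.from_matrix(np.c_[x,y,z])).as_rotvec()
E
python3 - <<'E'
from h import *
def c(u,v,z):return ray("top",((u+.5)/3-.5+205,(v+.5)/3-.5+200),z)
P={"BL":(45,92,.018),"BR":(750,115,.018),"FR":(750,398,.018),"FL":(32,373,.018),
"fenceFL":(45,209,.043),"fenceFR":(743,231,.043),"lBL":(338,259,.04),"lBR":(690,254,.04),"lFR":(690,304,.04),"lFL":(339,312,.04),
"stopB":(201,215,.043),"stopF":(201,288,.043),"tip":(433,34,.082),"clampBlkL":(397,160,.03),"clampBlkR":(460,160,.03),"foot":(430,215,.125)}
for k,v in P.items():print(k,np.round(c(*v),4))
for t in (0.6,.8,1.0):
  for s in(1,-1):
    v=rot(t);v=(R.from_rotvec(v)*R.from_euler('z',0 if s>0 else np.pi)).as_rotvec()
    q=robot.solve_ik([.64,-.06,.06],v);print(t,s,q)
print(R.from_rotvec(robot.current_tool_rot()).as_matrix().round(2))
E
```

```text
BL [0.6404 0.3658 0.018 ]
BR [ 0.6165 -0.2508  0.018 ]
FR [ 0.3716 -0.2433  0.018 ]
FL [0.3959 0.3737 0.018 ]
fenceFL [0.5355 0.3602 0.043 ]
fenceFR [ 0.5134 -0.2362  0.043 ]
lBL [0.4915 0.1094 0.04  ]
lBR [ 0.4942 -0.1911  0.04  ]
lFR [ 0.4517 -0.1899  0.04  ]
lFL [0.4464 0.1088 0.04  ]
stopB [0.5296 0.2265 0.043 ]
stopF [0.4673 0.2262 0.043 ]
tip [0.6784 0.0282 0.082 ]
clampBlkL [0.5774 0.058  0.03  ]
clampBlkR [0.5771 0.0036 0.03  ]
foot [0.5222 0.0342 0.125 ]
0.6 1 [-0.17529971  0.93954468  0.86894807 -0.10515275  1.92412097 -1.75245311]
0.6 -1 [-0.17529971  0.93954468  0.86894807 -0.10515275  1.92412097  1.38913955]
0.8 1 [-0.16498423  1.11751689  0.63701144 -0.1436937   2.17537643 -1.76834027]
0.8 -1 [-0.16498423  1.11751689  0.63701144 -0.1436937   2.17537643  1.37325239]
1.0 1 [-0.1574532   1.31739802  0.37100734 -0.20516029  2.43707317 -1.81360747]
1.0 -1 [-0.1574532   1.31739802  0.37100734 -0.20516029  2.43707317  1.32798518]
[[-0.92  0.39 -0.  ]
 [ 0.39  0.92 -0.  ]
 [ 0.   -0.   -1.  ]]
```

```bash
cat >> h.py <<'E'
YAW=-0.0385;O=np.array([.5136,.0611,0]);RJ=R.from_euler('z',YAW).as_matrix()
J=lambda x,y,z:O+RJ@np.array([x,y,z])
def toJ(p):return RJ.T@(np.asarray(p)-O)
def F():return RJ.T@np.asarray(robot.current_contact_force())
def push(d,maxd,thr,step=.002,speed=.03,fr=None):
    """step along jig direction d until the opposing force exceeds thr"""
    d=np.array(d,float);p0=np.asarray(robot.current_tool_pos());s=0;f0=-F()@d;log=[]
    while s<maxd:
        s+=step;robot.line_to(p0+RJ@d*s,fr,speed=speed);f=-F()@d-f0;log.append(round(float(f),1))
        if f>thr:break
    print("moved",round(s,4),"at",toJ(robot.current_tool_pos()).round(4),"F",F().round(1),"t",robot.current_time(),log)
E
python3 - <<'E'
from h import *
robot.close(5)
o=rot(-.3,YAW)
robot.move_pose(J(-.105,-.103,.12),o)
robot.line_to(J(-.105,-.103,.030),speed=.15)
print(robot.current_time(),robot.current_q().round(2) if hasattr(robot.current_q(),'round') else robot.current_q(),F())
push([1,0,0],.075,3.5)
E
```

```text
4.4083 [-0.4  -0.1   2.33  0.17  0.64 -2.05] [ 0.53317189 -0.00951574  0.13440422]
moved 0.064 at [-0.0412 -0.1028  0.0301] F [-5.1 -0.2  3.1] t 12.4083 [0.3, 0.5, 0.7, 0.9, 0.2, 0.4, 0.8, 1.0, 0.2, 0.9, 1.1, 0.7, 1.0, 1.2, 1.2, 1.1, 0.2, 1.5, 1.6, 1.1, 2.0, 1.4, 0.2, 1.5, 1.5, 0.6, 0.7, 0.8, 1.1, 0.8, 0.4, 5.7]
```

Run:
```python
from h import *
robot.line_to(J(-.07,-.105,.030),speed=.1)
robot.line_to(J(-.07,-.105,.075),speed=.15)
robot.line_to(J(-.013,-.30,.075),speed=.25)
robot.line_to(J(-.013,-.30,.030),speed=.15)
print(robot.current_time(),F().round(1))
robot.line_to(J(-.013,-.168,.030),speed=.05)
print(robot.current_time(),F().round(1))
push([0,1,0],.045,3.5)
import cv2
cv2.imwrite("pics/t1.png",cv2.resize(robot.camera("top")[200:340,205:465,::-1],None,fx=3,fy=3,interpolation=cv2.INTER_CUBIC))
```

```text
14.725 [-0.2  0.7  0.9]
17.5167 [-1.4 -1.9 -0.8]
moved 0.024 at [-0.0128 -0.1471  0.0301] F [ -2.2 -12.2  -1.4] t 20.5167 [-1.2, -2.5, -2.1, -2.3, -0.6, -1.4, -1.9, -1.4, -2.0, -1.0, 3.3, 10.3]
```

View pics/t1.png

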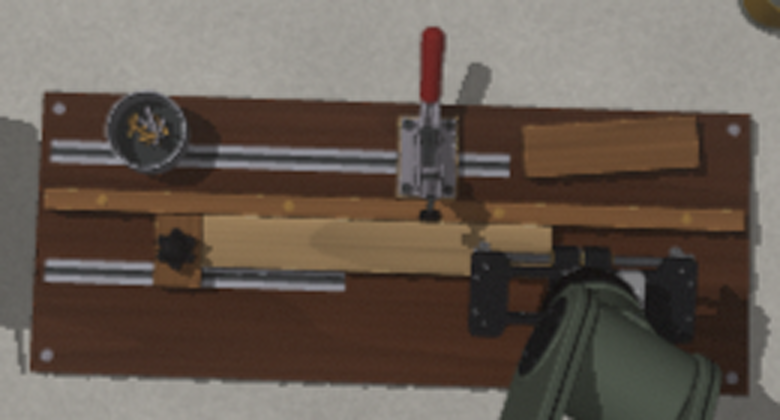

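The lath now sits against the stop (col 201) and looks flush with the fence. I'll re-press it at the centre, then plan the handle arc.

```bash
cat >> h.py <<'E'
PV=np.array([.0763,.038])
def hp(phi,y=-.027,gap=0.,r=.08,tmax=.85,tmin=0.):
    """TCP pose with the finger behind the grip at handle lean phi"""
    t=max(min(phi,tmax),tmin);d=np.array([np.sin(phi),np.cos(phi)]);n=np.array([-np.cos(phi),np.sin(phi)])
    p=PV+d*r-n*(.0175+gap)+np.array([-np.sin(t),-np.cos(t)])*.012
    return J(p[0],y,p[1]),rot(t,YAW)
E
python3 - <<'E'
from h import *
robot.line_to(J(-.02,-.155,.030),speed=.1)
robot.line_to(J(-.065,-.155,.060),speed=.2)
robot.line_to(J(-.065,.01,.060),speed=.25)
robot.line_to(J(-.065,.01,.030),speed=.15)
push([1,0,0],.035,3.5)
robot.line_to(J(-.075,.01,.030),speed=.15)
robot.line_to(J(-.075,.01,.25),speed=.25)
print(robot.current_time(),robot.current_q())
for tm in(.85,1.):
  for phi in(1.11,.8,.4,0,-.09):
    for g,y in((.03,.05),(0,-.027)):
        P,o=hp(phi,y,g,tmax=tm);q=robot.solve_ik(P,o);print(tm,phi,g,P.round(3),None if q is None else np.round(q,2))
E
```

```text
moved 0.026 at [-0.0413  0.009   0.0285] F [-5.6  0.8  3.1] t 25.675 [0.7, 0.3, 1.2, 1.1, 1.2, 1.4, 1.7, 0.4, 1.7, -1.0, 1.9, 0.7, 6.6]
27.0917 [-0.02486098 -0.34459075  1.99942932 -0.00433685  1.18948989 -1.55603458]
0.85 1.11 0.03 [0.675 0.105 0.023] [ 0.01  1.34  0.31  0.05  2.33 -1.5 ]
0.85 1.11 0 [0.659 0.028 0.05 ] [-0.07  1.23  0.47 -0.04  2.29 -1.62]
0.85 0.8 0.03 [0.674 0.105 0.051] [ 0.01  1.24  0.42  0.05  2.28 -1.51]
0.85 0.8 0 [0.65  0.029 0.073] [-0.07  1.13  0.59 -0.03  2.22 -1.62]
0.85 0.4 0.03 [0.662 0.105 0.082] [ 0.02  0.81  0.98  0.02  1.75 -1.51]
0.85 0.4 0 [0.631 0.03  0.094] [-0.08  0.72  1.1  -0.02  1.72 -1.61]
0.85 0 0.03 [0.639 0.106 0.106] [ 0.03  0.45  1.44 -0.    1.25 -1.5 ]
0.85 0 0 [0.606 0.031 0.106] [-0.09  0.37  1.55 -0.    1.22 -1.62]
0.85 -0.09 0.03 [0.632 0.107 0.11 ] [ 0.03  0.43  1.46 -0.    1.25 -1.5 ]
0.85 -0.09 0 [0.599 0.031 0.107] [-0.09  0.35  1.57 -0.    1.22 -1.63]
1.0 1.11 0.03 [0.674 0.105 0.025] None
1.0 1.11 0 [0.658 0.029 0.051] [-0.07  1.4   0.23 -0.05  2.51 -1.63]
1.0 0.8 0.03 [0.674 0.105 0.051] [ 0.01  1.24  0.42  0.05  2.28 -1.51]
1.0 0.8 0 [0.65  0.029 0.073] [-0.07  1.13  0.59 -0.03  2.22 -1.62]
1.0 0.4 0.03 [0.662 0.105 0.082] [ 0.02  0.81  0.98  0.02  1.75 -1.51]
1.0 0.4 0 [0.631 0.03  0.094] [-0.08  0.72  1.1  -0.02  1.72 -1.61]
1.0 0 0.03 [0.639 0.106 0.106] [ 0.03  0.45  1.44 -0.    1.25 -1.5 ]
1.0 0 0 [0.606 0.031 0.106] [-0.09  0.37  1.55 -0.    1.22 -1.62]
1.0 -0.09 0.03 [0.632 0.107 0.11 ] [ 0.03  0.43  1.46 -0.    1.25 -1.5 ]
1.0 -0.09 0 [0.599 0.031 0.107] [-0.09  0.35  1.57 -0.    1.22 -1.63]
```

Run:
```python
from h import *
robot.move_pose(J(.15,.05,.22),rot(.4,YAW))
P,o=hp(1.11,.05,.02);robot.move_pose(P+[.03,0,.06],o)
robot.line_to(P,o,speed=.15)
P,o=hp(1.11,-.027,.02);robot.line_to(P,o,speed=.12)
print(robot.current_time(),F().round(1))
import cv2;cv2.imwrite("pics/s1.png",cv2.resize(robot.camera("scene")[130:350,180:440,::-1],None,fx=2.5,fy=2.5))
```

```text
Traceback (most recent call last):
station.Unreachable: the arm cannot take that pose within its joint ranges
```

Run:
```python
from h import *
P,o=hp(1.11,.05,.02)
for d in([0,0,.06],[0,0,.04],[-.02,0,.06]):
    if robot.solve_ik(P+np.array(d),o) is not None:
        robot.move_pose(P+np.array(d),o);print(d);break
robot.line_to(P,o,speed=.15)
P,o=hp(1.11,-.027,.02);robot.line_to(P,o,speed=.12)
print(robot.current_time(),F().round(1))
import cv2;cv2.imwrite("pics/s1.png",cv2.resize(robot.camera("scene")[130:350,180:440,::-1],None,fx=2.5,fy=2.5))
```

```text
[0, 0, 0.06]
30.1667 [-0.   0.4  0.2]
```

View pics/s1.png

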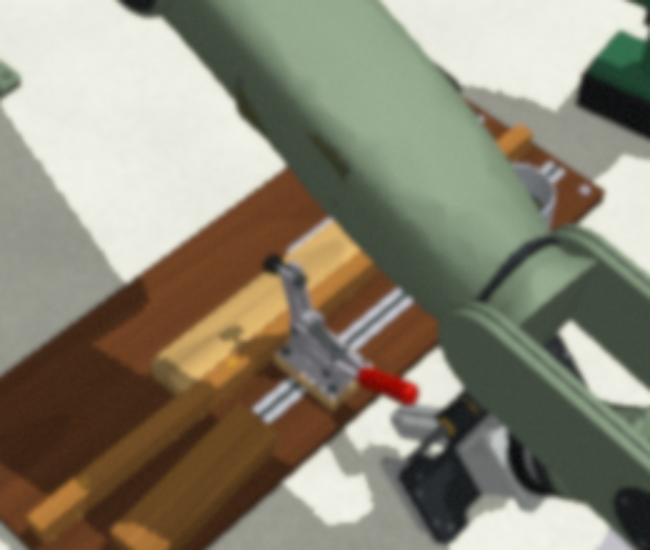

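The fingers, at (405,415), are under and behind the red grip, whose tip is at (412,392). I'll follow the arc with force monitoring.

Run:
```python
from h import *
for phi in np.r_[np.arange(1.11,-.03,-.07),-.03,-.06,-.09]:
    g=.006*np.clip((phi-.85)/.26,0,1)
    P,o=hp(phi,-.027,g);robot.line_to(P,o,speed=.06)
    f=F();print(round(phi,2),f.round(1),toJ(robot.current_tool_pos()).round(3),round(robot.current_time(),1))
    if np.linalg.norm(f)>35:print("STOP");break
import cv2;cv2.imwrite("pics/s2.png",cv2.resize(robot.camera("scene")[130:350,180:440,::-1],None,fx=2.5,fy=2.5))
```

```text
1.11 [-0.1 -0.2  0.5] [ 0.15  -0.026  0.045] 30.6
1.04 [ 0.9 -0.2 -0.3] [ 0.147 -0.027  0.052] 30.9
0.97 [ 0.5  0.9 -0.1] [ 0.145 -0.027  0.059] 31.1
0.9 [ 0.9 -0.2  0.1] [ 0.141 -0.027  0.066] 31.4
0.83 [-0.4 -0.1  0.7] [ 0.138 -0.027  0.072] 31.7
0.76 [ 0.7  0.3 -0.4] [ 0.135 -0.027  0.076] 31.9
0.69 [-0.2  0.5 -0.2] [ 0.134 -0.027  0.082] 32.2
0.62 [-0.7 -0.3  0.5] [ 0.132 -0.027  0.086] 32.4
0.55 [0.9 0.1 0.9] [ 0.128 -0.027  0.09 ] 32.7
0.48 [ 0.1 -0.6  0.5] [ 0.125 -0.027  0.093] 32.9
0.41 [ 0.  -0.6  1.1] [ 0.121 -0.027  0.095] 33.2
0.34 [-0.2  0.5  0.2] [ 0.116 -0.027  0.098] 33.4
0.27 [ 0.   0.6 -0.3] [ 0.112 -0.027  0.1  ] 33.7
0.2 [ 0.6 -0.2  0.4] [ 0.108 -0.027  0.102] 33.9
0.13 [ 0.4 -0.1  0.4] [ 0.103 -0.027  0.104] 34.2
0.06 [0.1 0.1 0.7] [ 0.098 -0.027  0.105] 34.4
-0.01 [ 5.2 -0.2 -1.4] [ 0.095 -0.027  0.107] 34.7
-0.03 [ 7.5 -0.4 -4. ] [ 0.095 -0.027  0.107] 34.9
-0.06 [12.5 -0.3 -9.1] [ 0.095 -0.027  0.108] 35.2
-0.09 [ 18.5   0.4 -14.1] [ 0.095 -0.027  0.108] 35.4
```

View pics/s2.png

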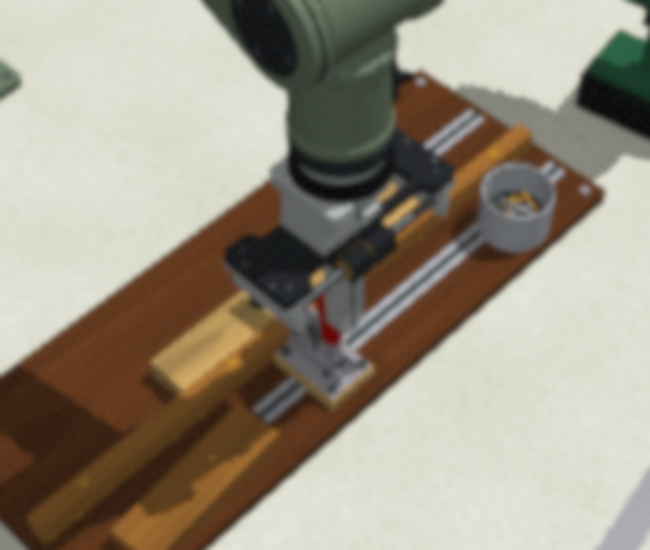

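The red handle is now largely upright beside the fingers. The force rose to 18 N at the end, but it was near zero along the way. I'll back off and look.

Run:
```python
from h import *
p=toJ(robot.current_tool_pos())
robot.line_to(J(p[0]+.03,p[1],p[2]),speed=.1);print(F().round(1))
robot.line_to(J(p[0]+.045,p[1],.26),speed=.25)
import cv2
a=robot.camera("scene")[150:330,220:400,::-1];b=robot.camera("top")[200:340,250:390,::-1]
cv2.imwrite("pics/s3.png",np.hstack([cv2.resize(a,(400,400)),cv2.resize(b,(400,400))]));print(robot.current_time())
```

```text
[-0.8  0.3 -0.2]
36.875
```

View pics/s3.png

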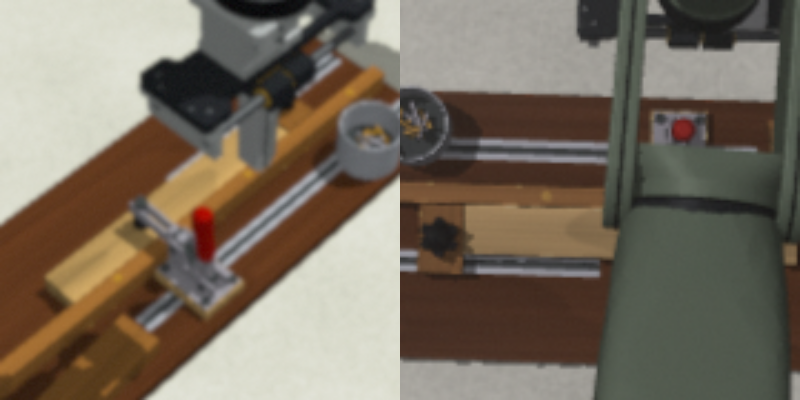

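The handle is upright. I'll check whether it has gone past dead centre by comparing projected tip and foot positions with the image.

Run:
```python
from h import *
import cv2
robot.line_to(J(.17,-.027,.30),speed=.3)
im=robot.camera("scene")[:,:,::-1];p=robot.camera_params("scene");E=p["extrinsics"]
def pj(P):
    c=E[:3,:3]@P+E[:3,3];u=p["K"]@c;return u[:2]/u[2]
x0,y0,s=270,210,8
big=cv2.resize(im[y0:y0+75,x0:x0+95],None,fx=s,fy=s,interpolation=cv2.INTER_CUBIC)
for n,P,c in [("open-.09",J(.0763-.009,-.027,.1376),(0,255,0)),("0",J(.0763,-.027,.138),(255,255,0)),("+.1",J(.0863,-.027,.1376),(0,255,255)),("foot",J(-.0125,-.027,.040),(255,0,255)),("blk",J(.061-.026,-.027,.03),(255,255,255)),("pv",J(.0763,-.027,.038),(255,128,0))]:
    u=(pj(P)-[x0,y0]+.5)*s;print(n,pj(P).round(1));cv2.circle(big,tuple(int(v) for v in u),4,c,1)
cv2.imwrite("pics/s4.png",big);print(robot.current_time())
```

```text
open-.09 [307.4 242.6]
0 [310.6 245. ]
+.1 [314.1 247.9]
foot [282.5 249.9]
blk [297.7 264.8]
pv [311.1 273.6]
37.2417
```

View pics/s4.png

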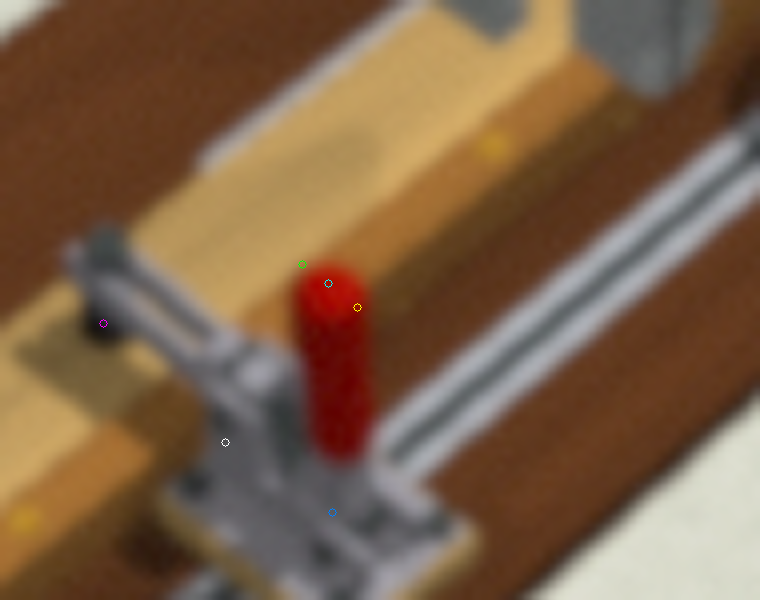

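The tip position reads as a lean between 0 and −0.05, which is ambiguous. I'll push again near the grip's end with a higher force allowance.

Run:
```python
from h import *
o=rot(0,YAW)
robot.line_to(J(.125,-.027,.20),o,speed=.25)
robot.line_to(J(.125,-.027,.121),o,speed=.2)
robot.line_to(J(.10,-.027,.121),o,speed=.1)
f0=F()
for x in np.arange(.098,.068,-.002):
    robot.line_to(J(x,-.027,.121),o,speed=.03);f=F();print(round(x,3),f.round(1),toJ(robot.current_tool_pos()).round(4))
    if np.linalg.norm(f)>32:break
print(robot.current_time())
```

```text
0.098 [ 0.6 -0.3  0.1] [ 0.0985 -0.027   0.1213]
0.096 [-0.3  1.   0.5] [ 0.0959 -0.027   0.1208]
0.094 [ 2.1 -0.1 -0.7] [ 0.0946 -0.0271  0.1211]
0.092 [ 6.2  0.2 -4.2] [ 0.0943 -0.0271  0.1213]
0.09 [11.1  0.9 -7.3] [ 0.0941 -0.0271  0.1215]
0.088 [ 14.9   0.7 -10.6] [ 0.0939 -0.0271  0.1216]
0.086 [ 18.2   0.4 -13.6] [ 0.0937 -0.0271  0.1218]
0.084 [ 23.5   1.1 -16.8] [ 0.0936 -0.0271  0.1219]
0.082 [ 27.3   1.2 -19.5] [ 0.0934 -0.0271  0.1221]
41.025
```

Run:
```python
from h import *
import cv2
robot.line_to(J(.13,-.027,.125),speed=.15)
robot.line_to(J(.13,-.027,.26),speed=.25)
robot.movej([1.016,.207,1.542,0,1.393,-.15]);print(robot.current_time(),F().round(1))
b=robot.camera("top")[:,:,::-1];a=robot.camera("scene")[:,:,::-1]
b=cv2.resize(b[225:310,260:400],None,fx=5,fy=5,interpolation=cv2.INTER_CUBIC)
p=robot.camera_params("top");E=p["extrinsics"]
for P,c in((J(.0673,-.027,.1376),(0,255,0)),(J(.0763,-.027,.138),(255,255,0)),(J(.0763,-.027,.038),(255,0,255))):
    u=p["K"]@(E[:3,:3]@P+E[:3,3]);u=(u[:2]/u[2]-[260,225]+.5)*5;print(u.round(1));cv2.circle(b,tuple(int(v) for v in u),3,c,1)
cv2.imwrite("pics/f.png",b)
```

```text
44.5167 [-0.7  0.1 -0.4]
[448.  113.3]
[448.5  94.7]
[439.7 118.6]
```

View pics/f.png

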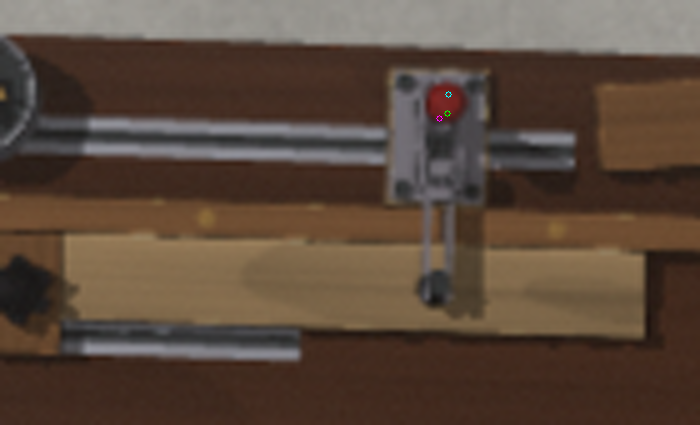

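In this view the block spans rows 68–205, so the pivot is at about row 104. The grip top at row 101 then gives a lean of about −0.09, meaning the handle is on its stop. The foot is on the lath at (435,287), and the lath is flush with both fence and stop.

```bash
python3 -c "
from station import robot
print(robot.close_job())"
```

```text
the job is handed in; nothing more can be done
None
```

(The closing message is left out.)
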